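# Reset the orange carton rest and lock its jam nut

## Task

The carton rest with the orange handle and knob has slipped off its setting. Swing its jam nut lever anticlockwise to fully loose, turn the orange adjuster knob clockwise until its white pointer stands on the green mark, then swing the lever back until the nut is tight again, with the pointer still on the mark. Do not turn the knob while the nut is tight, and do not touch the carton rest with the blue handle and knob.

Things in the scene. Friction and masses are not known exactly. Their poses are not given: they have to be found in the camera images.
- orange_rest: the carton rest to adjust: grey casting on a dark 135 x 115 mm foot fixed to the table, with orange knob and handle. Origin on the table, under the upright axis of nut and screw; z up; x towards the green mark (20 x 9 mm, 39 to 59 mm from the axis, on a black dial 50 mm up) and an aluminium ledge that carries the carton (reaches 95 mm from the axis, about 40 mm up)
- orange_nut (a joint): jam nut: steel hub on the axis, lever arm 54 to 63 mm up, ending 85 mm out in an upright round orange handle, 18 mm across, 75 to 125 mm up. Value in rad: 0 = tight at its stop (handle 150 degrees anticlockwise from the rest's x, seen from above); grows anticlockwise; 1.047 = fully loose at the other stop (210 degrees). Starts tight; takes 3 N at the handle; stays where left
- orange_screw (a joint): adjuster screw over the nut, same axis: orange disc, 52 mm across, 75 to 83 mm up, with a grip bar 52 x 14 mm, 83 to 125 mm up; a white pointer in line with the bar reaches 49 mm out. Value in rad: pointer's angle from the rest's x, anticlockwise from above; 0 = on the green mark. Starts at 0.6 to 1.3, stops at +-1.4. Takes 0.12 N m; stays where left and does not rise
- blue_rest: a second, like carton rest with a blue knob and a blue handle, set for another carton: leave alone. Origin and axes as for the orange one
There are look-alikes about, which are no part of the job. Leave any pink or red look-alike of the orange_rest alone.

How it is judged:
On the way, in this order (a step that is already met when the one before it is completed fails the run):
1. the jam nut is swung loose (at least 45 degrees from tight) while the adjuster has not yet been turned to the mark (value of joint orange_nut above 0.785 rad and value of joint orange_screw above 0.5 rad), for 0.1 s.
2. with the nut loose, the pointer is turned to within 11 degrees of the green mark (value of joint orange_nut above 0.6 rad and value of joint orange_screw between -0.2 and 0.2 rad), for 0.2 s.
At the end, for the whole second after the job is handed in: the orange rest's jam nut is back within 10 degrees of its tight stop, and the pointer of its adjuster is within 11 degrees of the green mark (value of joint orange_nut below 0.18 rad and value of joint orange_screw between -0.2 and 0.2 rad); the robot touches nothing.
It fails at once if the adjuster is turned (faster than 0.5 rad/s) while the jam nut is tight (within 15 degrees of its stop) (value of joint orange_nut below 0.26 rad and (velocity of joint orange_screw above 0.5 rad/s or velocity of joint orange_screw below -0.5 rad/s)).
It fails at once if the robot touches the blue rest (more than 1 N) (contact force between any of the fingers, the arm and blue_rest above 1 N).
It also fails if it takes over 64 s, if anything falls off the work surface, if the arm or the gripper's body presses on something with over 40 N, if the wrist force passes 120 N, or if a joint passes its speed limit or range.

## Robot

A 7-joint arm with a two-finger parallel gripper is mounted at the origin on the work surface. World frame = base frame: x ahead of the robot, y to its left, z up, the work surface at z = 0. Lengths are in m, angles in rad, forces in N, time in s.
With the tool pointing down it reaches from about 0.425 to 0.925 m from the base axis. Payload 6.8 kg.
Tool frame: the origin (TCP) lies between the finger pads; the fingertips stand finger_overhang ahead of it and the grasp point (between the pads) lies 6 mm ahead of it (finger_overhang is the distance from the TCP to the fingertips, in m); z points along the fingers, y is the line along which they close (so a half turn about z gives the same grasp; the last joint's range is limited). The gripper opens to 85 mm and grips with 20 to 120 N. Pads are 22 mm wide; open, the fingers measure 114 mm over their backs; the gripper's body (76 mm by 85 mm) begins 54 mm behind the grasp point. The pads swing forward as they close: fully open they stand 13 mm farther back than shut.
Start: joints at [1.041, 0.477, 0.022, 1.555, -0.011, 1.109, -0.083], TCP at [0.276, -0.616, 0.256] pointing down, gripper open.
Joint ranges: [-2.96, 2.96], [-0.34, 2.1], [-1.41, 1.46], [0.24, 2.44], [-1.37, 4.51], [0.17, 1.92], [-2.96, 2.96]. Speed limits (rad/s): [2.39, 2.39, 3.14, 3.14, 3.14, 3.14, 3.14].

## Interface

Orientations are given as a unit quaternion [w, x, y, z].
In Python, from station import * gives the robot as it stands.
- The arm moves only by the tool drive_tool, never from a script. Its argument "increments" is a list of rows, each an object of numbers: "claw": the finger opening in m, from 0 to 0.0854; "dx", "dy", "dz": the shift along the tool's x, y, z in m; "wx", "wy", "wz": the turn, a rotation vector about the tool's x, y, z in degrees. A call has 1 to 20 rows; each row shifts and turns the commanded pose from where the row before left it, along the tool's axes as they then stand; what a row does not reach is not made up. A row lasts 1/8 s, in which the tool goes at most 62.5 mm and 10.7 degrees, less where a joint would pass 70% of its speed; a pose out of reach is approached as far as the arm can. A call with a gripper value outside its range is refused whole. The fingers move at their own pace and stop on an object; "newtons" is the grip in N (left out, the last holds). Time passes only in rows, so rows that do not move let the fingers close. It gives the time, the measured TCP pose, the force, the opening and the grip force at its end, in the units of the state.
- get_obs(): the state, without advancing time (a new reading comes with each control period).
- read_camera(name): name is "side" or "top" or "wrist"; returns (picture, depth): 480x640x3 uint8, red, green, blue; 480x640 float32, m along the optical axis (not along the pixel's ray), 0 where there is no reading.
- calibration(name): a dict with "intrinsics" (3x3 intrinsics, pixels), "R" (3x3) and "t" (3): a world point X has camera coordinates R X + t; the wrist camera has in their place "mount" (4x4, takes a point from camera to tool coordinates, whose origin is the TCP and whose axes are the flange's). Camera axes: x right, y down, z forward; pixel columns grow to the right and rows downward; lengths in m; the calibration is good to about 2 mm. The wrist camera is an equidistant fisheye: a pixel r from the principal point sees the ray r / f radians off the axis. A picture is of the moment at which its call begins: read the wrist's pose just before it. calibration takes no time and is no camera call.
- hand_in(): hands the job in; it is judged then, once.
The state is a dict: "t": time; "q": joint angles; "joint_vel": joint speeds; "joint_torque": joint torques, N m; "eef_pos": TCP position; "tool_rot": TCP orientation; "contact_force": force on the tool from outside, world axes, zero at the start; "torque": the same for the moment, N m; "gripper_width": opening from 0.0 (shut) to 1.0 (fully open); "grasp_force": force on a finger pad.
Only numpy, scipy, OpenCV 4.12 (cv2) and the standard library are available. Lean on these libraries where they do the work, as an engineer would, in place of code of your own. Each camera call takes 0.05 s, during which the arm holds its last target. There are 200 camera calls.

## Working session

There is one attempt and no reset: what is moved stays moved. The work goes in short steps, Python scripts to look and compute and a tool call to move; the robot and the scene stay as the last step left them, time stands still between calls to the robot, and variables do not carry over. Pictures are saved under pics/ and viewed, at most 10 in all, crops included, and the job is handed in when it is done.

Besides the shell and the picture viewer there is one more tool, called after "Request:" as a command line: name --argument value ..., lists and objects as JSON in quotes. drive_tool: Moves the arm, as the interface text tells. Its arguments: {"type":"object","properties":{"increments":{"type":"array","items":{"type":"object","properties":{"claw":{"type":"number"},"dx":{"type":"number"},"dy":{"type":"number"},"dz":{"type":"number"},"wx":{"type":"number"},"wy":{"type":"number"},"wz":{"type":"number"}}}},"newtons":{"type":"number"}},"required":["increments"]}

```bash
mkdir -p pics; ls
python3 - <<'E'
from station import *
import cv2,numpy as np
o=get_obs();print(o)
for n in("top","side"):
    c=calibration(n);print(n,c)
    p,d=read_camera(n);cv2.imwrite(f"pics/{n}0.png",p[:,:,::-1]);np.savez(f"{n}0.npz",p=p,d=d)
print(calibration("wrist"))
E
```

```text
pics
{'t': 0.0, 'q': array([ 1.04088447,  0.47781229,  0.02238432,  1.55642596, -0.01149334,
        1.10930286, -0.08307892]), 'joint_vel': array([ 1.73560370e-03, -1.68439413e-03,  5.60568587e-04,  4.32695442e-04,
        1.02427819e-03,  9.05218023e-05,  1.78530546e-03]), 'joint_torque': array([ 9.62567938e-04, -5.96445358e+01,  1.60801359e+00, -2.81191564e+01,
        1.23517096e-02,  9.41959064e-03,  1.83351702e-06]), 'eef_pos': array([ 0.27609988, -0.6153642 ,  0.25532914]), 'tool_rot': array([-8.69239776e-04,  9.77840599e-01,  2.09348837e-01, -2.68835986e-04]), 'contact_force': array([ 0.21748864,  0.01544618, -0.24347928]), 'torque': array([ 0.00330794,  0.0164714 , -0.00499443]), 'grasp_force': 0.0, 'gripper_width': 0.9992105649985953}
top {'intrinsics': array([[480.19482034,   0.        , 324.86350743],
       [  0.        , 480.19482034, 245.48223543],
       [  0.        ,   0.        ,   1.        ]]), 'R': array([[-0.05582676, -0.99843784, -0.00229258],
       [-0.97677508,  0.05509096, -0.20706382],
       [ 0.20686665, -0.00932037, -0.97832475]]), 't': array([0.118951
[... 226 characters left out ...]
861, -0.61014485, -0.0191423 ],
       [-0.38971185,  0.52954258, -0.75346488],
       [ 0.46985938, -0.58932836, -0.65720944]]), 't': array([0.41023159, 0.1556613 , 1.03956606])}
{'intrinsics': array([[371.64829954,   0.        , 321.34779127],
       [  0.        , 371.64829954, 239.54286672],
       [  0.        ,   0.        ,   1.        ]]), 'mount': array([[ 5.89046168e-04, -9.65452614e-01, -2.60578018e-01,
         6.50597936e-02],
       [ 9.99999318e-01,  8.31380869e-04, -8.19766256e-04,
        -1.04733606e-04],
       [ 1.00808505e-03, -2.60577358e-01,  9.65452445e-01,
        -1.17195152e-01],
       [ 0.00000000e+00,  0.00000000e+00,  0.00000000e+00,
         1.00000000e+00]])}
```

View pics/top0.png

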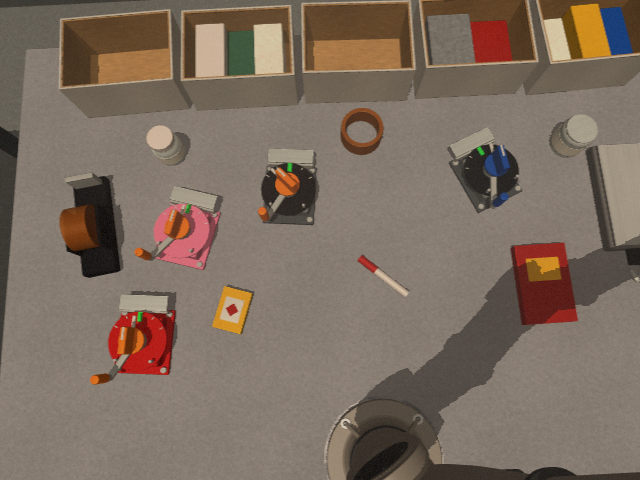

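View pics/side0.png

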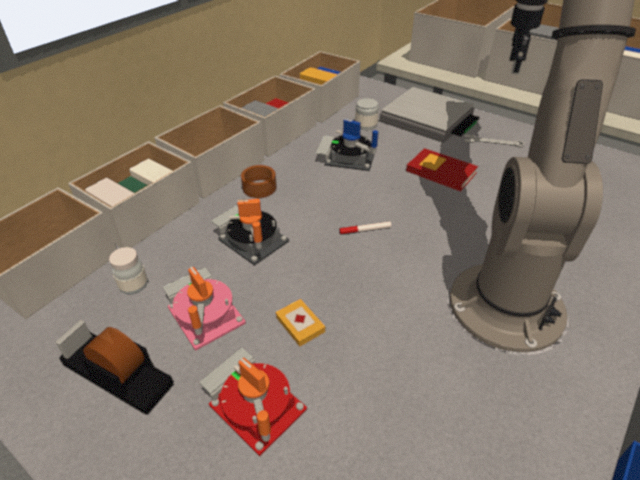

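The orange rest (black dial) is at about (289,188) in the top view: handle (264,212), knob (287,182), green mark (290,167). In the side view it is at about (250,235). The blue rest is far to the right, and the pink and red look-alikes are to the lower left.

```bash
cat > h.py <<'E'
import numpy as np,cv2
from station import *
def mask(p,kind):
    h=cv2.cvtColor(p,cv2.COLOR_RGB2HSV)
    r={'orange':((5,150,110),(16,255,255)),'green':((45,120,80),(75,255,255))}[kind]
    return cv2.inRange(h,r[0],r[1])
def ray(n,uv):
    c=calibration(n);d=np.linalg.inv(c['intrinsics'])@np.array([*uv,1.]);return -c['R'].T@c['t'],c['R'].T@d
def plane(n,uv,z):
    o,d=ray(n,uv);return o+d*(z-o[2])/d[2]
def pts(n,p,d,kind,box):
    m=mask(p,kind);v,u=np.nonzero(m);k=(u>box[0])&(u<box[2])&(v>box[1])&(v<box[3])&(d[v,u]>0);u,v=u[k],v[k]
    o,_=ray(n,(0,0));return np.array([o+d[b,a]*ray(n,(a,b))[1] for a,b in zip(u,v)]),u,v
def tri(a,b):
    (o1,d1),(o2,d2)=ray("top",a),ray("side",b)
    s=np.linalg.lstsq(np.c_[d1,-d2],o2-o1,rcond=None)[0];P,Q=o1+s[0]*d1,o2+s[1]*d2;return (P+Q)/2,np.linalg.norm(P-Q)
E
python3 - <<'E'
from h import *
B={'top':(250,150,320,225),'side':(210,190,295,262)}
for n in B:
    z=np.load(n+"0.npz");p,d=z['p'],z['d']
    for k in('orange','green'):
        m=mask(p,k);mm=np.zeros_like(m);b=B[n];mm[b[1]:b[3],b[0]:b[2]]=m[b[1]:b[3],b[0]:b[2]]
        nl,_,st,ce=cv2.connectedComponentsWithStats(mm)
        print(n,k,[(st[i].tolist(),ce[i].round(1).tolist()) for i in range(1,nl) if st[i,4]>5])
        P,u,v=pts(n,p,d,k,b)
        print(' z hist',np.histogram(P[:,2],bins=np.arange(.03,.15,.01))[0])
        if k=='orange':
            t=P[P[:,2]>.112]
            from scipy.cluster.vq import kmeans2
            c,l=kmeans2(t[:,:2],2,seed=1,minit='++')
            for i in(0,1):
                q=t[l==i];w,V=np.linalg.eigh(np.cov(q[:,:2].T));print('  top cluster',q.mean(0).round(4),len(q),'ext',np.sqrt(w*12).round(4),'dir',np.degrees(np.arctan2(*V[::-1,1])).round(1))
        else: print('  green',P.mean(0).round(4))
        im=cv2.resize(p[b[1]-10:b[3]+10,b[0]-10:b[2]+10,::-1],None,fx=4,fy=4,interpolation=cv2.INTER_CUBIC);cv2.imwrite(f'pics/c_{n}.png',im)
a=cv2.imread('pics/c_top.png');b=cv2.imread('pics/c_side.png')
h=max(a.shape[0],b.shape[0]);o=np.zeros((h,a.shape[1]+b.shape[1],3),np.uint8);o[:a.shape[0],:a.shape[1]]=a;o[:b.shape[0],a.shape[1]:]=b;cv2.imwrite('pics/c.png',o);print(o.shape)
E
```

```text
top orange [([275, 167, 25, 29, 473], [286.1, 182.8]), ([258, 207, 10, 14, 94], [262.6, 213.2])]
 z hist [  0   7   5   0  27 224  29  36  43 191   1]
  top cluster [0.5665 0.1666 0.1231] 162 ext [0.0154 0.05  ] dir -135.9
  top cluster [0.5002 0.2168 0.1226] 66 ext [0.0147 0.0163] dir 168.9
top green [([287, 163, 6, 9, 45], [289.1, 166.8])]
 z hist [ 0 14 31  0  0  0  0  0  0  0  0]
  green [0.6199 0.1632 0.0509]
side orange [([238, 198, 24, 44, 626], [251.4, 215.9])]
 z hist [  0   3   0   1  39 165 104  98 101 111   0]
  top cluster [0.566  0.1704 0.12  ] 131 ext [0.0107 0.0495] dir 45.3
  top cluster [0.4997 0.2204 0.1205] 62 ext [0.0155 0.0187] dir 135.0
side green []Traceback (most recent call last):
  File "<stdin>", line 10, in <module>
IndexError: too many indices for array: array is 1-dimensional, but 2 were indexed
```

```bash
cat >> h.py <<'E'
from scipy.spatial.transform import Rotation as Ro
def rot(o): return Ro.from_quat(np.roll(o['tool_rot'],-1))
def go(*P):
    o=get_obs();R=rot(o);p=o['eef_pos'];y=R.as_matrix()[:,1];print('tcp',p.round(4),'yaw_y',np.degrees(np.arctan2(y[1],y[0])).round(2),'tilt',R.as_matrix()[:,2].round(4),'t',round(o['t'],2),'F',o['contact_force'].round(1))
    for q in P: print(q,'tool delta mm',(R.inv().apply(np.array(q)-p)*1000).round(1)); p=np.array(q)
E
python3 - <<'E'
from h import *
import station;print(getattr(station,'finger_overhang',[n for n in dir(station) if n[0]!='_']))
go((.55,-.1,.27),(.50,.16,.27))
E
```

```text
0.025
tcp [ 0.2761 -0.6154  0.2554] yaw_y -65.83 tilt [-8.0e-04  1.5e-03 -1.0e+00] t 0.1 F [ 0.2 -0.6  0.1]
(0.55, -0.1, 0.27) tool delta mm [ 460.9 -358.1  -14. ]
(0.5, 0.16, 0.27) tool delta mm [  60.8 -257.7    0.4]
```

Request:
drive_tool --increments '[{"dx": 0.0384,"dy": -0.0298,"dz": -0.0012},{"dx": 0.0384,"dy": -0.0298,"dz": -0.0012},{"dx": 0.0384,"dy": -0.0298,"dz": -0.0012},{"dx": 0.0384,"dy": -0.0298,"dz": -0.0012},{"dx": 0.0384,"dy": -0.0298,"dz": -0.0012},{"dx": 0.0384,"dy": -0.0298,"dz": -0.0012},{"dx": 0.0384,"dy": -0.0298,"dz": -0.0012},{"dx": 0.0384,"dy": -0.0298,"dz": -0.0012},{"dx": 0.0384,"dy": -0.0298,"dz": -0.0012},{"dx": 0.0384,"dy": -0.0298,"dz": -0.0012},{"dx": 0.0384,"dy": -0.0298,"dz": -0.0012},{"dx": 0.0384,"dy": -0.0298,"dz": -0.0012},{"dx": 0.0101,"dy": -0.043},{"dx": 0.0101,"dy": -0.043},{"dx": 0.0101,"dy": -0.043},{"dx": 0.0101,"dy": -0.043},{"dx": 0.0101,"dy": -0.043},{"dx": 0.0101,"dy": -0.043},{},{}]'

```text
schema error: expected keys claw, dx, dy, dz, wx, wy, wz
```

Request:
drive_tool --increments '[{"wz": -9.9,"claw": 0.05},{"wz": -9.9},{"wz": -9.9},{"wz": -9.9},{"wz": -9.9},{"wz": -9.9},{"wz": -9.9},{"wz": -9.9},{"wz": -9.9},{"wz": -9.9},{"wz": -9.9},{"wz": -9.9},{},{}]'

```text
schema error: expected keys claw, dx, dy, dz, wx, wy, wz
```

```bash
cat >> h.py <<'E'
def wproj(X,o):
    c=calibration('wrist');M=c['mount'];T=np.eye(4);T[:3,:3]=rot(o).as_matrix();T[:3,3]=o['eef_pos'];return np.linalg.inv(T@M)@X
def wray(uv,o):
    c=calibration('wrist');M=c['mount'];K=c['intrinsics'];a=np.array([(uv[0]-K[0,2])/K[0,0],(uv[1]-K[1,2])/K[1,1]]);r=np.hypot(*a)
    d=np.array([*(a/r*np.sin(r)),np.cos(r)]);R=rot(o);return R.apply(M[:3,3])+o['eef_pos'],R.apply(M[:3,:3]@d)
def wlook(name):
    o=get_obs();p,d=read_camera('wrist');cv2.imwrite(f'pics/{name}.png',p[:,:,::-1]);np.savez(name,p=p,d=d)
    for k in('orange','green'):
        m=mask(p,k);n,l,st,ce=cv2.connectedComponentsWithStats(m)
        for i in range(1,n):
            if st[i,4]<60: continue
            out=[]
            v,u=np.nonzero((l==i)&(d>0));P=[]
            for a,b in zip(u,v):
                w=wray((a,b),o);fwd=rot(o).apply(calibration('wrist')['mount'][:3,2]);P.append(w[0]+w[1]*d[b,a]/(w[1]@fwd))
            P=np.array(P)
            if not len(P): continue
            t=P[P[:,2]>.117] if k=='orange' else P
            if len(t)<20: print(k,st[i].tolist(),'low',P.mean(0).round(3));continue
            r=cv2.minAreaRect((t[:,:2]*1000).astype(np.float32))
            w,V=np.linalg.eigh(np.cov(t[:,:2].T))
            print(k,st[i].tolist(),'mean',t.mean(0).round(4),'rect c',np.round(r[0],1),np.round(r[1],1),'dir',np.degrees(np.arctan2(V[1,1],V[0,1])).round(1))
E
python3 - <<'E'
from h import *
go((.5,.2185,.25))
wlook('w1')
E
```

```text
tcp [ 0.2761 -0.6154  0.2554] yaw_y -65.83 tilt [-8.0e-04  1.5e-03 -1.0e+00] t 0.1 F [ 0.2 -0.6  0.1]
(0.5, 0.2185, 0.25) tool delta mm [ 545.7 -669.1    6.5]
orange [104, 9, 75, 63, 248] low [ 0.366 -0.374  0.024]
green [332, 113, 86, 42, 209] mean [ 0.363  -0.6287  0.0261] rect c [ 363.1 -630.1] [ 2.3 88.4] dir 90.0
```

View pics/w1.png

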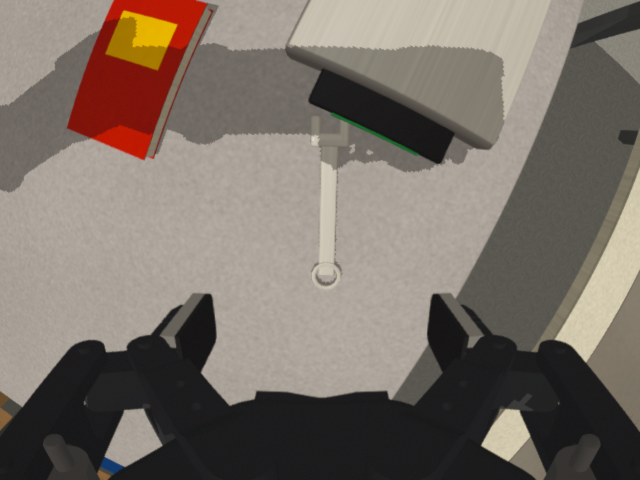

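The moves were refused, so the arm hasn't moved and this picture shows only the start area: fingers, a wrench and a book. Every row needs all the keys.

Request:
drive_tool --increments '[{"dx": 0.0384,"dy": -0.0298,"dz": -0.0012,"wx": 0,"wy": 0,"wz": 0,"claw": 0.05},{"dx": 0.0384,"dy": -0.0298,"dz": -0.0012,"wx": 0,"wy": 0,"wz": 0,"claw": 0.05},{"dx": 0.0384,"dy": -0.0298,"dz": -0.0012,"wx": 0,"wy": 0,"wz": 0,"claw": 0.05},{"dx": 0.0384,"dy": -0.0298,"dz": -0.0012,"wx": 0,"wy": 0,"wz": 0,"claw": 0.05},{"dx": 0.0384,"dy": -0.0298,"dz": -0.0012,"wx": 0,"wy": 0,"wz": 0,"claw": 0.05},{"dx": 0.0384,"dy": -0.0298,"dz": -0.0012,"wx": 0,"wy": 0,"wz": 0,"claw": 0.05},{"dx": 0.0384,"dy": -0.0298,"dz": -0.0012,"wx": 0,"wy": 0,"wz": 0,"claw": 0.05},{"dx": 0.0384,"dy": -0.0298,"dz": -0.0012,"wx": 0,"wy": 0,"wz": 0,"claw": 0.05},{"dx": 0.0384,"dy": -0.0298,"dz": -0.0012,"wx": 0,"wy": 0,"wz": 0,"claw": 0.05},{"dx": 0.0384,"dy": -0.0298,"dz": -0.0012,"wx": 0,"wy": 0,"wz": 0,"claw": 0.05},{"dx": 0.0384,"dy": -0.0298,"dz": -0.0012,"wx": 0,"wy": 0,"wz": 0,"claw": 0.05},{"dx": 0.0384,"dy": -0.0298,"dz": -0.0012,"wx": 0,"wy": 0,"wz": 0,"claw": 0.05},{"dx": 0.0101,"dy": -0.043,"dz": 0,"wx": 0,"wy": 0,"wz": 0,"claw": 0.05},{"dx": 0.0101,"dy": -0.043,"dz": 0,"wx": 0,"wy": 0,"wz": 0,"claw": 0.05},{"dx": 0.0101,"dy": -0.043,"dz": 0,"wx": 0,"wy": 0,"wz": 0,"claw": 0.05},{"dx": 0.0101,"dy": -0.043,"dz": 0,"wx": 0,"wy": 0,"wz": 0,"claw": 0.05},{"dx": 0.0101,"dy": -0.043,"dz": 0,"wx": 0,"wy": 0,"wz": 0,"claw": 0.05},{"dx": 0.0101,"dy": -0.043,"dz": 0,"wx": 0,"wy": 0,"wz": 0,"claw": 0.05}]' --newtons 20

```text
t: 2.4
eef_pos: [0.4995, 0.1605, 0.2706]
tool_rot: [0.0, 0.978, 0.209, -0.0]
contact_force: [-0.5, 1.0, 0.4]
gripper_width: 0.586
grasp_force: 0.0
```

Request:
drive_tool --increments '[{"dx": 0,"dy": 0,"dz": 0,"wx": 0,"wy": 0,"wz": -9.9,"claw": 0.05},{"dx": 0,"dy": 0,"dz": 0,"wx": 0,"wy": 0,"wz": -9.9,"claw": 0.05},{"dx": 0,"dy": 0,"dz": 0,"wx": 0,"wy": 0,"wz": -9.9,"claw": 0.05},{"dx": 0,"dy": 0,"dz": 0,"wx": 0,"wy": 0,"wz": -9.9,"claw": 0.05},{"dx": 0,"dy": 0,"dz": 0,"wx": 0,"wy": 0,"wz": -9.9,"claw": 0.05},{"dx": 0,"dy": 0,"dz": 0,"wx": 0,"wy": 0,"wz": -9.9,"claw": 0.05},{"dx": 0,"dy": 0,"dz": 0,"wx": 0,"wy": 0,"wz": -9.9,"claw": 0.05},{"dx": 0,"dy": 0,"dz": 0,"wx": 0,"wy": 0,"wz": -9.9,"claw": 0.05},{"dx": 0,"dy": 0,"dz": 0,"wx": 0,"wy": 0,"wz": -9.9,"claw": 0.05},{"dx": 0,"dy": 0,"dz": 0,"wx": 0,"wy": 0,"wz": -9.9,"claw": 0.05},{"dx": 0,"dy": 0,"dz": 0,"wx": 0,"wy": 0,"wz": -9.9,"claw": 0.05},{"dx": 0,"dy": 0,"dz": 0,"wx": 0,"wy": 0,"wz": -9.9,"claw": 0.05},{"dx": 0,"dy": 0,"dz": 0,"wx": 0,"wy": 0,"wz": 0,"claw": 0.05},{"dx": 0,"dy": 0,"dz": 0,"wx": 0,"wy": 0,"wz": 0,"claw": 0.05}]'

```text
t: 4.15
eef_pos: [0.5, 0.1591, 0.2706]
tool_rot: [-0.0, 0.319, 0.948, -0.0]
contact_force: [-0.0, 0.1, 0.9]
gripper_width: 0.587
grasp_force: 0.0
```

Run:
```python
from h import *
go((.5,.2185,.25))
wlook('w2')
```

```text
tcp [0.5    0.1591 0.2706] yaw_y 52.77 tilt [-2.e-04 -1.e-04 -1.e+00] t 4.15 F [-0.   0.1  0.9]
(0.5, 0.2185, 0.25) tool delta mm [35.9 47.3 20.6]Traceback (most recent call last):
  File "<stdin>", line 3, in <module>
  File "h.py", line 36, in wlook
    w=wray((a,b),o);fwd=rot(o).apply(calibration('wrist')['mount'][:3,2]);P.append(w[0]+w[1]*d[b,a]/(w[1]@fwd))
                                     ~~~~~~~~~~~^^^^^^^^^
ValueError: time passes only in moves, steps and waits
```

View pics/w2.png

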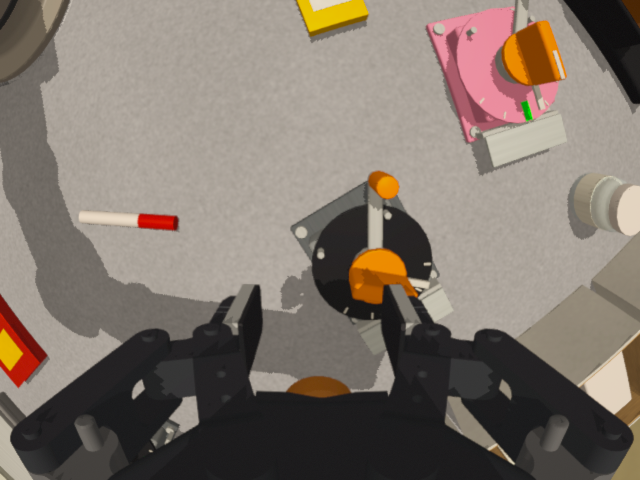

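The wrist view shows the handle at about (384,186), the knob at (380,272) and the lever between them. The left finger pad is near (245,320) and the right one near (402,315). The pink look-alike is at upper right, away from the work. I'll cache the calibration and measure.

```bash
sed -i 's/^from station import \*/from station import *\nimport station\nfrom functools import lru_cache\ncalibration=lru_cache(None)(station.calibration)/' h.py
sed -i "s/^def wproj.*/WC=None/; /M=c\['mount'\];T=np.eye/d" h.py
python3 - <<'E'
from h import *
wlook('w3')
o=get_obs()
p=np.load('w3.npz')['p'];m=mask(p,'orange');m[:,:360]=0;m[:,410:]=0;m[205:]=0
n,l,st,ce=cv2.connectedComponentsWithStats(m);i=1+st[1:,4].argmax();print(st[i],ce[i])
E
```

```text
orange [501, 22, 60, 64, 1864] mean [0.4889 0.3939 0.1215] rect c [488.3 394.7] [ 6.4 50.8] dir 163.9
orange [368, 171, 23, 28, 229] mean [0.4981 0.213  0.1218] rect c [499.3 214.6] [10.5 17.2] dir 149.8
orange [349, 248, 69, 56, 1519] mean [0.5591 0.1629 0.1268] rect c [547.6 185.1] [51.4 67.4] dir -147.8
orange [0, 327, 24, 45, 86] low [ 0.375 -0.364  0.023]
orange [287, 376, 54, 21, 774] low [0.67  0.022 0.02 ]
green [521, 101, 12, 21, 137] mean [0.5367 0.3863 0.0506] rect c [536.7 386.2] [ 9.3 19.8] dir 164.8
[368 171  23  28 229] [376.19213974 180.86899563]
```

Run:
```python
from h import *
o=get_obs()
for uv in((384,186),):
    a,d=wray(uv,o);print(a+d*(.125-a[2])/d[2])
go((.5,.2175,.111))
```

```text
[0.49868693 0.21594917 0.125     ]
tcp [0.5    0.1592 0.2707] yaw_y 52.85 tilt [ 0.e+00 -1.e-04 -1.e+00] t 4.25 F [-0.2 -0.1 -1.3]
(0.5, 0.2175, 0.111) tool delta mm [ 35.2  46.4 159.7]
```

Request:
drive_tool --increments '[{"dx": 0.0176,"dy": 0.023,"dz": 0,"wx": 0,"wy": 0,"wz": 0,"claw": 0.05},{"dx": 0.0176,"dy": 0.023,"dz": 0,"wx": 0,"wy": 0,"wz": 0,"claw": 0.05},{"dx": 0,"dy": 0,"dz": 0.04,"wx": 0,"wy": 0,"wz": 0,"claw": 0.05},{"dx": 0,"dy": 0,"dz": 0.04,"wx": 0,"wy": 0,"wz": 0,"claw": 0.05},{"dx": 0,"dy": 0,"dz": 0.03,"wx": 0,"wy": 0,"wz": 0,"claw": 0.05},{"dx": 0,"dy": 0,"dz": 0.03,"wx": 0,"wy": 0,"wz": 0,"claw": 0.05},{"dx": 0,"dy": 0,"dz": 0.02,"wx": 0,"wy": 0,"wz": 0,"claw": 0.05},{"dx": 0,"dy": 0,"dz": 0,"wx": 0,"wy": 0,"wz": 0,"claw": 0.05},{"dx": 0,"dy": 0,"dz": 0,"wx": 0,"wy": 0,"wz": 0,"claw": 0.01},{"dx": 0,"dy": 0,"dz": 0,"wx": 0,"wy": 0,"wz": 0,"claw": 0.01},{"dx": 0,"dy": 0,"dz": 0,"wx": 0,"wy": 0,"wz": 0,"claw": 0.01},{"dx": 0,"dy": 0,"dz": 0,"wx": 0,"wy": 0,"wz": 0,"claw": 0.01},{"dx": 0,"dy": 0,"dz": 0,"wx": 0,"wy": 0,"wz": 0,"claw": 0.01}]' --newtons 20

```text
t: 5.88
eef_pos: [0.5005, 0.2178, 0.1119]
tool_rot: [0.001, 0.318, 0.948, 0.001]
contact_force: [-0.6, 0.5, 7.1]
gripper_width: 0.209
grasp_force: 22.1
```

Request:
drive_tool --increments '[{"dx": -0.00035,"dy": -0.0077,"dz": 0,"wx": 0,"wy": 0,"wz": -5.2,"claw": 0.01},{"dx": -0.00035,"dy": -0.0077,"dz": 0,"wx": 0,"wy": 0,"wz": -5.2,"claw": 0.01},{"dx": -0.00035,"dy": -0.0077,"dz": 0,"wx": 0,"wy": 0,"wz": -5.2,"claw": 0.01},{"dx": -0.00035,"dy": -0.0077,"dz": 0,"wx": 0,"wy": 0,"wz": -5.2,"claw": 0.01},{"dx": -0.00035,"dy": -0.0077,"dz": 0,"wx": 0,"wy": 0,"wz": -5.2,"claw": 0.01},{"dx": -0.00035,"dy": -0.0077,"dz": 0,"wx": 0,"wy": 0,"wz": -5.2,"claw": 0.01}]'

```text
t: 6.62
eef_pos: [0.4849, 0.1749, 0.112]
tool_rot: [0.002, 0.05, 0.999, 0.001]
contact_force: [3.1, 0.6, 1.5]
gripper_width: 0.2
grasp_force: 21.8
```

Request:
drive_tool --increments '[{"dx": -0.00035,"dy": -0.0077,"dz": 0,"wx": 0,"wy": 0,"wz": -5.2,"claw": 0.01},{"dx": -0.00035,"dy": -0.0077,"dz": 0,"wx": 0,"wy": 0,"wz": -5.2,"claw": 0.01},{"dx": -0.00035,"dy": -0.0077,"dz": 0,"wx": 0,"wy": 0,"wz": -5.2,"claw": 0.01},{"dx": -0.00035,"dy": -0.0077,"dz": 0,"wx": 0,"wy": 0,"wz": -5.2,"claw": 0.01},{"dx": -0.00035,"dy": -0.0077,"dz": 0,"wx": 0,"wy": 0,"wz": -5.2,"claw": 0.01},{"dx": 0,"dy": 0,"dz": 0,"wx": 0,"wy": 0,"wz": 0,"claw": 0.01},{"dx": 0,"dy": 0,"dz": 0,"wx": 0,"wy": 0,"wz": 0,"claw": 0.01}]'

```text
t: 7.5
eef_pos: [0.4902, 0.1368, 0.1119]
tool_rot: [0.002, -0.174, 0.985, 0.0]
contact_force: [6.3, -0.8, 3.9]
gripper_width: 0.199
grasp_force: 21.9
```

Run:
```python
from h import *
go((.566,.168,.2))
```

```text
tcp [0.4902 0.1368 0.1119] yaw_y 110.04 tilt [ 4.6e-03  9.0e-04 -1.0e+00] t 7.5 F [ 6.3 -0.8  3.9]
(0.566, 0.168, 0.2) tool delta mm [-82.3   3.3 -87.7]
```

Request:
drive_tool --increments '[{"dx": 0,"dy": 0,"dz": 0,"wx": 0,"wy": 0,"wz": 0,"claw": 0.05},{"dx": 0,"dy": 0,"dz": 0,"wx": 0,"wy": 0,"wz": 0,"claw": 0.05},{"dx": 0,"dy": 0,"dz": -0.02,"wx": 0,"wy": 0,"wz": 0,"claw": 0.05},{"dx": 0,"dy": 0,"dz": -0.04,"wx": 0,"wy": 0,"wz": 0,"claw": 0.05},{"dx": 0,"dy": 0,"dz": -0.04,"wx": 0,"wy": 0,"wz": 0,"claw": 0.05},{"dx": 0,"dy": 0,"dz": -0.03,"wx": 0,"wy": 0,"wz": 0,"claw": 0.05},{"dx": -0.02,"dy": 0,"dz": 0,"wx": 0,"wy": 0,"wz": -8,"claw": 0.05},{"dx": -0.02,"dy": 0,"dz": 0,"wx": 0,"wy": 0,"wz": -8,"claw": 0.05},{"dx": 0,"dy": 0,"dz": 0,"wx": 0,"wy": 0,"wz": -8,"claw": 0.05},{"dx": 0,"dy": 0,"dz": 0,"wx": 0,"wy": 0,"wz": 0,"claw": 0.05},{"dx": 0,"dy": 0,"dz": 0,"wx": 0,"wy": 0,"wz": 0,"claw": 0.05}]'

```text
t: 8.88
eef_pos: [0.5238, 0.153, 0.2412]
tool_rot: [0.0, -0.375, 0.927, -0.0]
contact_force: [-0.3, 0.4, -0.4]
gripper_width: 0.585
grasp_force: 0.0
```

Run:
```python
from h import *
go((.5675,.1685,.111))
wlook('w4')
```

```text
tcp [0.5238 0.153  0.2412] yaw_y 134.03 tilt [ 1.e-04 -2.e-04 -1.e+00] t 8.88 F [-0.3  0.4 -0.4]
(0.5675, 0.1685, 0.111) tool delta mm [-42.2 -19.2 130.2]
orange [325, 173, 23, 22, 153] mean [0.4895 0.1304 0.1219] rect c [489.3 131.2] [ 6.  16.1] dir 169.9
orange [52, 192, 91, 96, 1847] low [0.672 0.01  0.028]
orange [57, 203, 62, 78, 1759] low [ 0.731 -0.012  0.029]
orange [263, 250, 64, 82, 2072] mean [0.5578 0.1575 0.1235] rect c [568.  166.5] [48.5 13.1] dir 45.9
orange [574, 355, 33, 36, 532] mean [0.4329 0.456  0.121 ] rect c [433.4 458.8] [17.3 12.3] dir -162.6
orange [500, 380, 11, 19, 121] low [0.509 0.382 0.103]
green [260, 292, 8, 13, 69] mean [0.5901 0.1559 0.0994] rect c [577.4 148.7] [91.7  7.1] dir -155.7
```

View pics/w4.png

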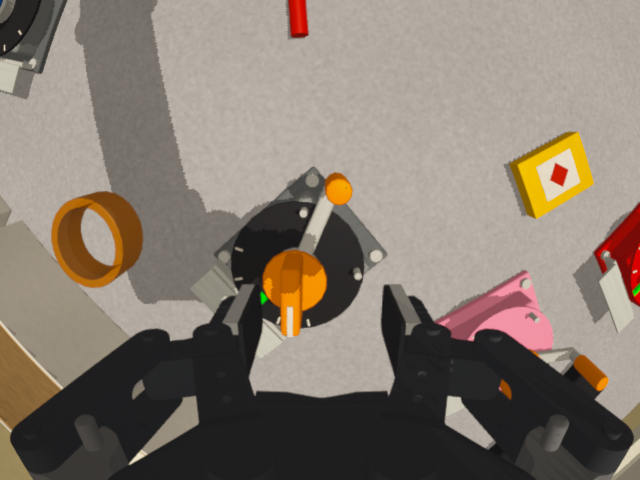

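The knob bar (290,295) points along 45.5° with its centre at (0.568, 0.167), and the handle (339,188) is in the loose position. The green mark shows at (263,298). I'll now grip the bar.

Request:
drive_tool --increments '[{"dx": -0.021,"dy": -0.0101,"dz": 0,"wx": 0,"wy": 0,"wz": 0,"claw": 0.05},{"dx": -0.0209,"dy": -0.0102,"dz": 0,"wx": 0,"wy": 0,"wz": -1.5,"claw": 0.05},{"dx": 0,"dy": 0,"dz": 0.035,"wx": 0,"wy": 0,"wz": 0,"claw": 0.05},{"dx": 0,"dy": 0,"dz": 0.03,"wx": 0,"wy": 0,"wz": 0,"claw": 0.05},{"dx": 0,"dy": 0,"dz": 0.03,"wx": 0,"wy": 0,"wz": 0,"claw": 0.05},{"dx": 0,"dy": 0,"dz": 0.02,"wx": 0,"wy": 0,"wz": 0,"claw": 0.05},{"dx": 0,"dy": 0,"dz": 0.01,"wx": 0,"wy": 0,"wz": 0,"claw": 0.05},{"dx": 0,"dy": 0,"dz": 0,"wx": 0,"wy": 0,"wz": 0,"claw": 0.05},{"dx": 0,"dy": 0,"dz": 0,"wx": 0,"wy": 0,"wz": 0,"claw": 0.005},{"dx": 0,"dy": 0,"dz": 0,"wx": 0,"wy": 0,"wz": 0,"claw": 0.005},{"dx": 0,"dy": 0,"dz": 0,"wx": 0,"wy": 0,"wz": 0,"claw": 0.005},{"dx": 0,"dy": 0,"dz": 0,"wx": 0,"wy": 0,"wz": 0,"claw": 0.005},{"dx": 0,"dy": 0,"dz": 0,"wx": 0,"wy": 0,"wz": 0,"claw": 0.005}]' --newtons 30

```text
t: 10.55
eef_pos: [0.57, 0.167, 0.1168]
tool_rot: [0.001, -0.387, 0.922, -0.001]
contact_force: [3.5, -2.4, 6.6]
gripper_width: 0.162
grasp_force: 32.4
```

Gripped at 14 mm. Now I'll turn it clockwise (+wz) by 51°.

Request:
drive_tool --increments '[{"dx": 0,"dy": 0,"dz": 0,"wx": 0,"wy": 0,"wz": 5.1,"claw": 0.005},{"dx": 0,"dy": 0,"dz": 0,"wx": 0,"wy": 0,"wz": 5.1,"claw": 0.005},{"dx": 0,"dy": 0,"dz": 0,"wx": 0,"wy": 0,"wz": 5.1,"claw": 0.005},{"dx": 0,"dy": 0,"dz": 0,"wx": 0,"wy": 0,"wz": 5.1,"claw": 0.005},{"dx": 0,"dy": 0,"dz": 0,"wx": 0,"wy": 0,"wz": 5.1,"claw": 0.005},{"dx": 0,"dy": 0,"dz": 0,"wx": 0,"wy": 0,"wz": 5.1,"claw": 0.005},{"dx": 0,"dy": 0,"dz": 0,"wx": 0,"wy": 0,"wz": 5.1,"claw": 0.005},{"dx": 0,"dy": 0,"dz": 0,"wx": 0,"wy": 0,"wz": 5.1,"claw": 0.005},{"dx": 0,"dy": 0,"dz": 0,"wx": 0,"wy": 0,"wz": 5.1,"claw": 0.005},{"dx": 0,"dy": 0,"dz": 0,"wx": 0,"wy": 0,"wz": 5.1,"claw": 0.005},{"dx": 0,"dy": 0,"dz": 0,"wx": 0,"wy": 0,"wz": 0,"claw": 0.005},{"dx": 0,"dy": 0,"dz": 0,"wx": 0,"wy": 0,"wz": 0,"claw": 0.005}]'

```text
t: 12.05
eef_pos: [0.5697, 0.168, 0.1168]
tool_rot: [0.001, 0.046, 0.999, 0.0]
contact_force: [4.2, -0.7, 6.3]
gripper_width: 0.158
grasp_force: 32.0
```

Request:
drive_tool --increments '[{"dx": 0,"dy": 0,"dz": 0,"wx": 0,"wy": 0,"wz": 0,"claw": 0.05},{"dx": 0,"dy": 0,"dz": 0,"wx": 0,"wy": 0,"wz": 0,"claw": 0.05},{"dx": 0,"dy": 0,"dz": -0.02,"wx": 0,"wy": 0,"wz": 0,"claw": 0.05},{"dx": 0,"dy": 0,"dz": -0.04,"wx": 0,"wy": 0,"wz": 0,"claw": 0.05},{"dx": 0,"dy": 0,"dz": -0.05,"wx": 0,"wy": 0,"wz": 0,"claw": 0.05},{"dx": 0.04,"dy": 0,"dz": -0.03,"wx": 0,"wy": 0,"wz": 0,"claw": 0.05},{"dx": 0.04,"dy": 0,"dz": 0,"wx": 0,"wy": 0,"wz": 0,"claw": 0.05},{"dx": 0,"dy": 0,"dz": 0,"wx": 0,"wy": 0,"wz": 0,"claw": 0.05},{"dx": 0,"dy": 0,"dz": 0,"wx": 0,"wy": 0,"wz": 0,"claw": 0.05}]'

```text
t: 13.18
eef_pos: [0.4891, 0.175, 0.2565]
tool_rot: [0.001, 0.047, 0.999, -0.0]
contact_force: [0.9, 1.0, 0.2]
gripper_width: 0.582
grasp_force: 0.0
```

Run:
```python
from h import *
go((.568,.1675,.111))
wlook('w5')
p=cv2.imread('pics/w5.png');cv2.imwrite('pics/w5c.png',cv2.resize(p[140:400,220:480],None,fx=2.3,fy=2.3,interpolation=cv2.INTER_CUBIC))
```

```text
tcp [0.4891 0.175  0.2565] yaw_y 84.67 tilt [ 1.3e-03 -2.0e-04 -1.0e+00] t 13.18 F [0.9 1.  0.2]
(0.568, 0.1675, 0.111) tool delta mm [-7.900e+01 -1.000e-01  1.456e+02]
orange [599, 0, 39, 10, 219] low [0.286 0.485 0.091]
orange [601, 136, 39, 21, 602] mean [0.432  0.4558 0.1212] rect c [431.6 456.9] [17.1  8.8] dir -175.4
orange [539, 178, 56, 66, 1990] mean [0.4882 0.3942 0.1213] rect c [487.9 394.3] [ 6.3 50.7] dir 163.5
orange [259, 220, 28, 36, 344] mean [0.4861 0.1409 0.1206] rect c [488.3 140.5] [17.3 10.2] dir 45.7
orange [293, 287, 59, 79, 2511] mean [0.5629 0.1684 0.1238] rect c [568.7 168. ] [13.8 51.1] dir 173.9
orange [166, 401, 32, 33, 542] low [ 0.735 -0.025  0.029]
green [593, 25, 7, 18, 94] mean [0.3109 0.4847 0.0507] rect c [311.2 484.6] [10.7 20. ] dir 172.9
green [527, 237, 11, 19, 123] mean [0.5364 0.3862 0.0507] rect c [536.5 386.2] [ 8.7 19.2] dir 162.8
green [12, 346, 12, 14, 73] mean [ 0.6331 -0.2615  0.0498] rect c [ 632.9 -261.8] [20.5 15.9] dir -154.3
```

View pics/w5c.png

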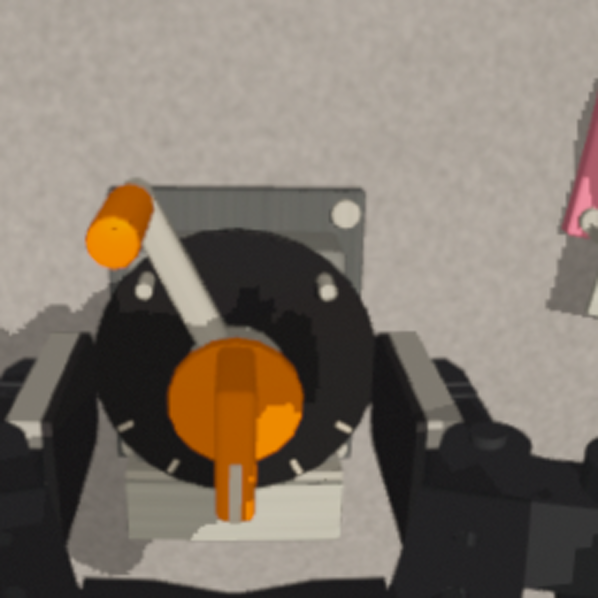

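The bar (crop 235,430) is in line with the foot and ledge, at about -6° in the world frame, so the pointer lies over the green mark. The handle (115,240) is still loose. Next I'll regrip it and swing it back.

Request:
drive_tool --increments '[{"dx": -0.0047,"dy": -0.0379,"dz": 0,"wx": 0,"wy": 0,"wz": 0,"claw": 0.05},{"dx": 0,"dy": 0,"dz": 0,"wx": 0,"wy": 0,"wz": -8.4,"claw": 0.05},{"dx": 0,"dy": 0,"dz": 0,"wx": 0,"wy": 0,"wz": -8.4,"claw": 0.05},{"dx": 0,"dy": 0,"dz": 0,"wx": 0,"wy": 0,"wz": -8.4,"claw": 0.05},{"dx": 0,"dy": 0,"dz": 0.0345,"wx": 0,"wy": 0,"wz": 0,"claw": 0.05},{"dx": 0,"dy": 0,"dz": 0.04,"wx": 0,"wy": 0,"wz": 0,"claw": 0.05},{"dx": 0,"dy": 0,"dz": 0.03,"wx": 0,"wy": 0,"wz": 0,"claw": 0.05},{"dx": 0,"dy": 0,"dz": 0.025,"wx": 0,"wy": 0,"wz": 0,"claw": 0.05},{"dx": 0,"dy": 0,"dz": 0.015,"wx": 0,"wy": 0,"wz": 0,"claw": 0.05},{"dx": 0,"dy": 0,"dz": 0,"wx": 0,"wy": 0,"wz": 0,"claw": 0.05},{"dx": 0,"dy": 0,"dz": 0,"wx": 0,"wy": 0,"wz": 0,"claw": 0.01},{"dx": 0,"dy": 0,"dz": 0,"wx": 0,"wy": 0,"wz": 0,"claw": 0.01},{"dx": 0,"dy": 0,"dz": 0,"wx": 0,"wy": 0,"wz": 0,"claw": 0.01},{"dx": 0,"dy": 0,"dz": 0,"wx": 0,"wy": 0,"wz": 0,"claw": 0.01},{"dx": 0,"dy": 0,"dz": 0,"wx": 0,"wy": 0,"wz": 0,"claw": 0.01}]' --newtons 20

```text
t: 15.1
eef_pos: [0.4905, 0.1371, 0.1121]
tool_rot: [0.001, -0.172, 0.985, -0.0]
contact_force: [-0.6, -1.3, 7.2]
gripper_width: 0.202
grasp_force: 22.0
```

Request:
drive_tool --increments '[{"dx": -0.00035,"dy": 0.0077,"dz": 0,"wx": 0,"wy": 0,"wz": 5.2,"claw": 0.01},{"dx": -0.00035,"dy": 0.0077,"dz": 0,"wx": 0,"wy": 0,"wz": 5.2,"claw": 0.01},{"dx": -0.00035,"dy": 0.0077,"dz": 0,"wx": 0,"wy": 0,"wz": 5.2,"claw": 0.01},{"dx": -0.00035,"dy": 0.0077,"dz": 0,"wx": 0,"wy": 0,"wz": 5.2,"claw": 0.01},{"dx": -0.00035,"dy": 0.0077,"dz": 0,"wx": 0,"wy": 0,"wz": 5.2,"claw": 0.01},{"dx": -0.00035,"dy": 0.0077,"dz": 0,"wx": 0,"wy": 0,"wz": 5.2,"claw": 0.01},{"dx": -0.00035,"dy": 0.0077,"dz": 0,"wx": 0,"wy": 0,"wz": 5.2,"claw": 0.01},{"dx": -0.00035,"dy": 0.0077,"dz": 0,"wx": 0,"wy": 0,"wz": 5.2,"claw": 0.01},{"dx": -0.00035,"dy": 0.0077,"dz": 0,"wx": 0,"wy": 0,"wz": 5.2,"claw": 0.01},{"dx": 0,"dy": 0,"dz": 0,"wx": 0,"wy": 0,"wz": 0,"claw": 0.01}]'

```text
t: 16.35
eef_pos: [0.4938, 0.2061, 0.1122]
tool_rot: [0.0, 0.233, 0.973, 0.001]
contact_force: [-0.7, 2.3, 7.0]
gripper_width: 0.205
grasp_force: 22.0
```

Run:
```python
from h import *
go((.5005,.2178,.112))
```

```text
tcp [0.4938 0.2061 0.1122] yaw_y 63.09 tilt [ 9.0e-04  1.5e-03 -1.0e+00] t 16.35 F [-0.7  2.3  7. ]
(0.5005, 0.2178, 0.112) tool delta mm [-0.6 13.5  0.2]
```

Request:
drive_tool --increments '[{"dx": -0.0001,"dy": 0.005,"dz": 0,"wx": 0,"wy": 0,"wz": 3.3,"claw": 0.01},{"dx": -0.0001,"dy": 0.005,"dz": 0,"wx": 0,"wy": 0,"wz": 3.3,"claw": 0.01},{"dx": -0.0001,"dy": 0.0045,"dz": 0,"wx": 0,"wy": 0,"wz": 3.2,"claw": 0.01},{"dx": 0,"dy": 0,"dz": 0,"wx": 0,"wy": 0,"wz": 0,"claw": 0.01},{"dx": 0,"dy": 0,"dz": 0,"wx": 0,"wy": 0,"wz": 0,"claw": 0.01}]'

```text
t: 16.98
eef_pos: [0.5011, 0.2182, 0.1122]
tool_rot: [-0.0, 0.314, 0.949, 0.001]
contact_force: [-4.0, 2.1, 6.4]
gripper_width: 0.204
grasp_force: 22.1
```

Now I'll release, lift and back off for a look.

Request:
drive_tool --increments '[{"dx": 0,"dy": 0,"dz": 0,"wx": 0,"wy": 0,"wz": 0,"claw": 0.05},{"dx": 0,"dy": 0,"dz": 0,"wx": 0,"wy": 0,"wz": 0,"claw": 0.05},{"dx": 0,"dy": 0,"dz": -0.02,"wx": 0,"wy": 0,"wz": 0,"claw": 0.05},{"dx": 0,"dy": 0,"dz": -0.04,"wx": 0,"wy": 0,"wz": 0,"claw": 0.05},{"dx": 0,"dy": 0,"dz": -0.05,"wx": 0,"wy": 0,"wz": 0,"claw": 0.05},{"dx": 0,"dy": -0.05,"dz": -0.04,"wx": 0,"wy": 0,"wz": 0,"claw": 0.05},{"dx": 0,"dy": -0.05,"dz": 0,"wx": 0,"wy": 0,"wz": 0,"claw": 0.05},{"dx": 0,"dy": -0.05,"dz": 0,"wx": 0,"wy": 0,"wz": 0,"claw": 0.05},{"dx": 0,"dy": -0.05,"dz": 0,"wx": 0,"wy": 0,"wz": 0,"claw": 0.05},{"dx": 0,"dy": 0,"dz": 0,"wx": 0,"wy": 0,"wz": 0,"claw": 0.05},{"dx": 0,"dy": 0,"dz": 0,"wx": 0,"wy": 0,"wz": 0,"claw": 0.05}]'

```text
t: 18.35
eef_pos: [0.3834, 0.058, 0.2613]
tool_rot: [0.001, 0.315, 0.949, 0.0]
contact_force: [0.8, 0.4, -0.3]
gripper_width: 0.589
grasp_force: 0.0
```

Run:
```python
from h import *
go()
ims=[]
for n,b in(('top',(240,140,330,235)),('side',(205,185,295,265))):
    p,d=read_camera(n)
    P,u,v=pts(n,p,d,'orange',b)
    for nm,c in(('bar',(.568,.168)),('handle',(.5,.2175))):
        t=P[(P[:,2]>.112)&(np.hypot(*(P[:,:2]-c).T)<.035)]
        if len(t)>20: w,V=np.linalg.eigh(np.cov(t[:,:2].T));print(n,nm,len(t),t.mean(0).round(4),np.degrees(np.arctan2(V[1,1],V[0,1])).round(1))
    ims.append(cv2.resize(p[b[1]:b[3],b[0]:b[2],::-1],(400,400),interpolation=cv2.INTER_CUBIC))
cv2.imwrite('pics/fin.png',np.hstack(ims))
```

```text
tcp [0.3834 0.058  0.2613] yaw_y 53.27 tilt [ 2.4e-03  1.0e-04 -1.0e+00] t 18.35 F [ 0.8  0.4 -0.3]
top bar 157 [0.5659 0.1681 0.1232] 173.2
top handle 66 [0.5003 0.2168 0.1227] -179.4
side bar 109 [0.5643 0.1734 0.1206] 178.5
side handle 64 [0.4997 0.2201 0.1206] 142.9
```

View pics/fin.png

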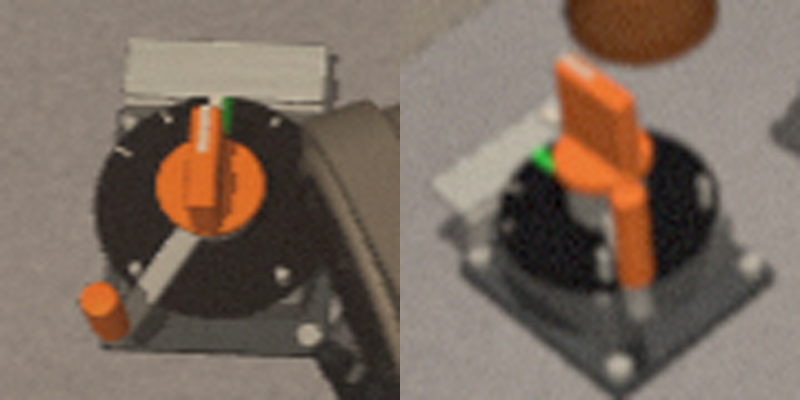

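Run:
```python
from h import *
z=np.load('top0.npz');p=z['p'];m=mask(p,'green')
v,u=np.nonzero(m[155:180,280:300]);v+=155;u+=280
Q=np.array([plane('top',(a,b),.051)[:2] for a,b in zip(u,v)])*1000
r=cv2.minAreaRect(Q.astype(np.float32));print('green t0',r,len(Q),Q.mean(0))
c=np.array(r[0])-[568,168];print('psi from green',np.degrees(np.arctan2(c[1],c[0])))
for a,b,h in(((268.8,149.5),(313.1,151.2),.045),((263.6,222.4),(309.7,224),.01)):
    A,B=plane('top',a,h),plane('top',b,h);e=A-B;print('edge normal',np.degrees(np.arctan2(e[1],e[0]))-90)
```

```text
green t0 ((619.4037475585938, 162.4570770263672), (11.059515953063965, 18.638507843017578), 86.7492904663086) 45 [619.79672045 163.16475476]
psi from green -6.154486951296233
edge normal -5.599049814256503
edge normal -5.284806699566957
```

```bash
python3 -c "
from station import *
print(hand_in())"
```

```text
the job is handed in; nothing more can be done
None
```

I loosened the orange rest's nut, turned the pointer to within about 1° of the green mark in the top view (about 4° in the coarser side view), swung the lever back to its tight position, and handed the job in with the robot clear; no verdict was returned.

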